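# Latch the bayonet lid of the bench cutter

## Task

The cutter's black lid has only been laid on its bowl, with its lugs resting on top of the rim. Turn it clockwise (seen from above) until it drops into its slots, then push it down against the spring and turn it a further quarter-turn clockwise to the stop, and let go so that it springs up into its latch and stays locked and level. Leave the other things on the bench where they are.

Things in the scene. Friction and masses are not known exactly. Their poses are not given: they have to be found in the camera images.
- cutter: White motor base of a bench food cutter, 250 x 200 mm, 105 mm high, fixed to the bench. Origin: centre of its underside, on the bench; z up. A round grey bowl (outside diameter 150 mm, wall top 194 mm above the bench) is clamped on it, its vertical axis through this origin
- ring (a point): Centre of the top face of the bayonet ring inside the bowl's mouth, 190 mm above the bench, on the bowl's axis. The ring has three entry slots 120 degrees apart, hidden under the lid. The bowl may be clamped at any angle (this point does not turn with it), so where the slots are is not known
- lid: Loose black lid, about 0.23 kg, lying level on the bowl. Its plug (diameter 111 mm) reaches into the ring. Origin: on the axis, level with the underside of its three lugs, 10 mm above the plug's foot; z up. At the start the lugs lie on the ring, origin 190 mm above the bench. Turned clockwise by 0.3 to 1.5 rad it drops about 4.5 mm into the slots (about 4 mm play each side); their sides then stop it turning
- lid_top (a point): Centre of the flat upper face of the lid's disc (diameter 137 mm, 6 mm thick), 25.5 mm above the lid's origin. Bare and flat but for the two ears, so that spread fingertips can stand on it, one beside each ear, press down and push the ears round like a key
- ear_a (a point): Middle of the top edge of one of the lid's two upright pale metal ears: ribs along the lid's x axis, 10 mm thick, 18 mm tall above the disc, reaching from 24 to 60 mm off the lid's axis; this one at the lid's +x, its middle 42 mm off the axis
- ear_b (a point): The same point of the other ear, at the lid's -x
- seat_end (a point): Point on the bowl's axis, 172 mm above the bench: the lid's origin when pressed to the end of its travel. After the drop a sprung seat carries the lid, pushing up 1.5 N plus 1 N per mm pressed. With the origin under 176 mm the lugs pass under the ring and the lid turns clockwise by 90 degrees to a firm stop; let go before it, the lid rests at about 176 mm, not locked
- latched (a point): Point on the bowl's axis, 180 mm above the bench: where the lid's origin stands when it is locked. Let go at the stop, the lid springs up to here, its lugs in notches of the ring
- tub_a: loose round clear tub with white lid, diameter 96 mm, 76 mm high, beside the cutter; bystander; origin centre of underside
- tub_b: loose round clear tub with white lid, diameter 96 mm, 61 mm high; bystander; origin centre of underside
- courgette_a: piece of courgette standing on the chopping board, diameter 48 mm, 60 mm high; bystander; origin centre of underside
- courgette_b: piece of courgette standing on the chopping board, diameter 48 mm, 45 mm high; bystander; origin centre of underside
- knife: chef's knife lying on the green chopping board (300 x 220 x 14 mm), 295 mm long; bystander
- mixing_bowl: steel bowl, rim diameter 160 mm, 70 mm high; bystander; origin centre of underside
- spatula: white spatula lying on the bench; bystander
Things that resemble listed ones, but are neither listed nor needed, are in the scene too. Leave any turquoise or yellow look-alike of the lid alone.

How it is judged:
By the outcome, as a careful person would: the job done as asked, in the order asked, and still so for the second after the job is handed in, with the robot touching nothing.
It also fails if it takes over 72 s, if anything falls off the work surface, if the arm or the gripper's body presses on something with over 40 N, if the wrist force passes 120 N, or if a joint passes its speed limit or range.

## Robot

A 7-joint arm with a two-finger parallel gripper is mounted at the origin on the work surface. World frame = base frame: x ahead of the robot, y to its left, z up, the work surface at z = 0. Lengths are in m, angles in rad, forces in N, time in s.
With the tool pointing down it reaches from about 0.4 to 0.85 m from the base axis. Payload 10.4 kg.
Tool frame: the origin (TCP) lies between the finger pads; the fingertips stand 11 mm ahead of it and the grasp point (between the pads) lies 8 mm behind it (r.tcp_to_tips is the distance from the TCP to the fingertips, in m); z points along the fingers, y is the line along which they close (so a half turn about z gives the same grasp; the last joint's range is limited). The gripper opens to 87 mm and grips with 3 to 60 N. Pads are 19 mm wide; open, the fingers measure 117 mm over their backs; the gripper's body (75 mm by 190 mm) begins 51 mm behind the grasp point.
Start: joints at [-1.241, 0.332, -0.065, 1.46, 0.022, 1.35, -0.088], TCP at [0.216, 0.587, 0.234] pointing down, gripper open.
Joint ranges: [-2.6, 2.6], [-0.5, 2.12], [-1.47, 1.34], [0.16, 2.42], [-1.27, 4.41], [0.06, 2.06], [-2.6, 2.6]. Speed limits (rad/s): [2.22, 2.22, 2.79, 2.79, 3.14, 3.14, 3.14].

## Interface

Orientations are given as a unit quaternion [x, y, z, w].
In Python, from bench import r gives the robot as it stands. The module is installed in compiled form; this text tells all that it offers.
- The arm moves only by the shell command python3 -m crank 'ROWS' [FORCE]. ROWS is JSON, a list of rows, each an object of numbers: "claw": the closure, from -1 (fully open) to 1 (shut); "dx", "dy", "dz": the shift along the tool's x, y, z each as a share of 3 cm, from -1 to 1; "ax", "ay", "az": the turn, a rotation vector about the tool's x, y, z each as a share of 6 degrees, from -1 to 1. A call has 1 to 8 rows; each row shifts and turns the commanded pose from where the row before left it, along the tool's axes as they then stand; what a row does not reach is not made up. A row lasts 1/12 s, in which the tool goes at most 41.7 mm and 7.16 degrees, less where a joint would pass 70% of its speed; a pose out of reach is approached as far as the arm can. A call with a number of a shift or a turn outside -1 to 1 is refused whole. A call with a gripper value outside its range is refused whole. The fingers move at their own pace and stop on an object; FORCE is the grip in N (left out, the last holds). Time passes only in rows, so rows that do not move let the fingers close. It gives the time, the measured TCP pose, the force, the opening and the grip force at its end, in the units of the state.
- r.read_state(): the state, without advancing time (a new reading comes with each control period).
- r.camera(name): name is "scene" or "top"; returns a dict with "color" (420x560x3 uint8, red, green, blue), "mtx" (3x3 intrinsics, pixels), "R" (3x3) and "t" (3): a world point X has camera coordinates R X + t. Camera axes: x right, y down, z forward; pixel columns grow to the right and rows downward; lengths in m; the calibration is good to about 2 mm. A picture is of the moment at which its call begins. There is no depth.
- r.close_job(): hands the job in; it is judged then, once.
The state is a dict: "time": time; "joint_positions": joint angles; "joint_vel": joint speeds; "joint_torque": joint torques, N m; "ee_pos": TCP position; "eef_rot": TCP orientation; "ft_force": force on the tool from outside, world axes, zero at the start; "torque": the same for the moment, N m; "width": finger opening in m; "grip_force": force on a finger pad.
Only numpy, scipy, OpenCV 4.12 (cv2) and the standard library are available. Lean on these libraries where they do the work, as an engineer would, in place of code of your own. Each camera call takes 0.05 s, during which the arm holds its last target. There are 200 camera calls.

## Working session

There is one attempt and no reset: what is moved stays moved. The work goes in short steps, Python scripts to look and compute and a shell command to move; the robot and the scene stay as the last step left them, time stands still between calls to the robot, and variables do not carry over. Pictures are saved under pics/ and viewed, at most 10 in all, crops included, and the job is handed in when it is done.

```bash
mkdir -p pics; python3 - <<'E'
from bench import r
import cv2
for n in("scene","top"):
    c=r.camera(n); cv2.imwrite(f"pics/{n}0.png",cv2.resize(c["color"][:,:,::-1],(800,600),interpolation=cv2.INTER_CUBIC))
    print(n,c["mtx"].tolist(),c["R"].round(4).tolist(),c["t"].round(4).tolist())
s=r.read_state();print(s["ee_pos"],s["eef_rot"],s["width"],s["time"],r.tcp_to_tips)
E
```

```text
scene [[379.7546028660665, 0.0, 276.23951234143846], [0.0, 379.7546028660665, 202.3492229944493], [0.0, 0.0, 1.0]] [[0.8501, 0.5262, -0.0179], [0.4112, -0.6848, -0.6017], [-0.3289, 0.5041, -0.7985]] [-0.4111, -0.1233, 1.3852]
top [[459.7429994726384, 0.0, 286.0961745738685], [0.0, 459.7429994726384, 204.40497554079366], [0.0, 0.0, 1.0]] [[-0.0011, -0.9998, -0.0191], [-0.9991, 0.0019, -0.0413], [0.0413, 0.0191, -0.999]] [0.011, 0.4771, 1.3819]
[0.2158551  0.58619911 0.2328461 ] [ 1.75495593e-01  9.84480016e-01 -6.23069547e-04 -8.13425657e-05] 0.08673845775307354 0.1 0.011
```

View pics/scene0.png

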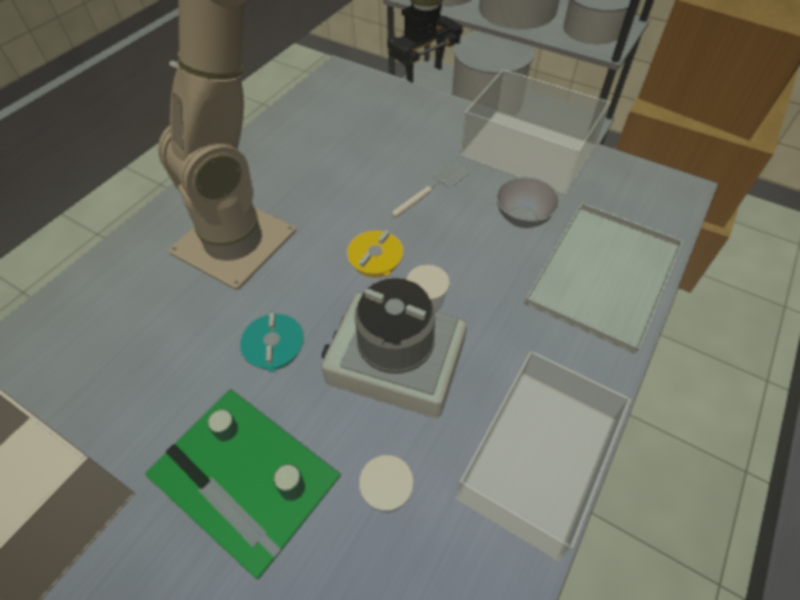

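View pics/top0.png

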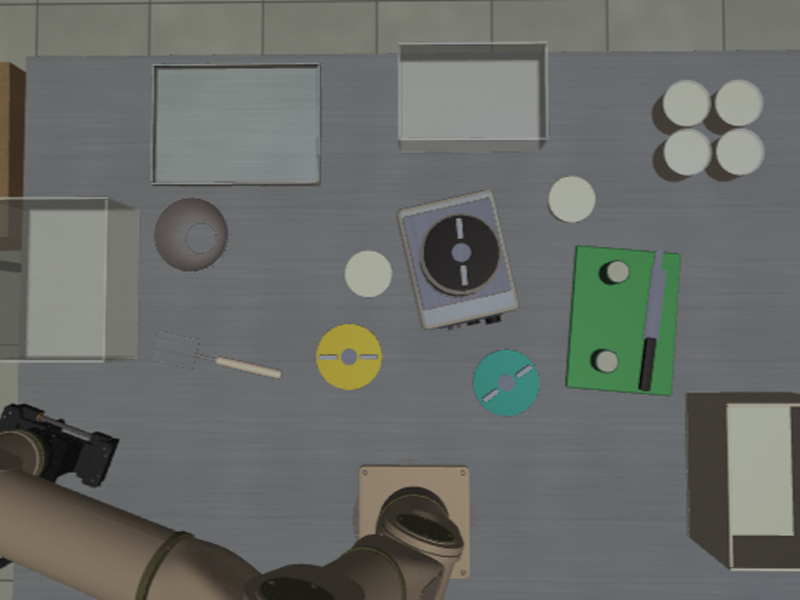

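The black lid is on the cutter's bowl at top (461,252) and scene (395,307). Two things could be taken for it: the yellow one at top (349,357) and the turquoise one at top (507,382). I choose the black one and check it in a crop.

```bash
python3 - <<'E'
from bench import r
import cv2,numpy as np
a=r.camera("top")["color"][130:225,270:375]
b=r.camera("scene")["color"][180:275,225:330]
im=np.hstack([cv2.resize(x,None,fx=3.8,fy=3.8,interpolation=cv2.INTER_CUBIC) for x in(a,b)])
cv2.imwrite("pics/crop1.png",im[:,:,::-1]); print(im.shape)
E
cat > h.py <<'E'
from bench import r
import numpy as np
cams={}
def back(n,u,v,z):
    if n not in cams: cams[n]=r.camera(n)
    c=cams[n];R,t=np.array(c["R"]),np.array(c["t"])
    d=R.T@np.linalg.solve(c["mtx"],[u,v,1]);o=-R.T@t
    return o+d*(z-o[2])/d[2]
E
```

```text
(361, 798, 3)
```

View pics/crop1.png

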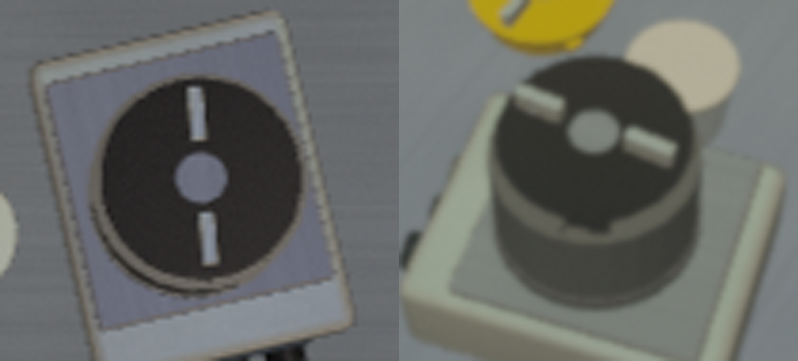

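The crop shows the black lid with two pale ears: top-view crop at (197,113) and (207,239), scene-view crop at (540,102) and (650,146). The disc centre is at (201,177).

```bash
python3 - <<'E'
from h import *
T=lambda u,v,z:back("top",270+(u+.5)/3.8-.5,130+(v+.5)/3.8-.5,z)
S=lambda u,v,z:back("scene",225+(u-399+.5)/3.8-.5,180+(v+.5)/3.8-.5,z)
for f,e in((T,((197,113),(207,239),(201,177))),(S,((540,99),(650,143),(594,131)))):
    a,b,c=[f(*p,z) for p,z in zip(e,(.2335,.2335,.2155))]
    d=a-b;print(a,b,c,(a+b)/2,np.hypot(*d[:2]),np.degrees(np.arctan2(d[1],d[0])))
s=r.read_state()
from scipy.spatial.transform import Rotation as Q
print(Q.from_quat(s["eef_rot"]).as_matrix().round(3))
E
```

```text
[ 0.58249501 -0.0842123   0.2335    ] [ 0.4978551  -0.09052572  0.2335    ] [ 0.54128935 -0.08778967  0.2155    ] [ 0.54017506 -0.08736901  0.2335    ] 0.08487504574158405 4.265878786042814
[ 0.50344975 -0.09556717  0.2335    ] [ 0.58624516 -0.08835384  0.2335    ] [ 0.5421381  -0.08864856  0.2155    ] [ 0.54484746 -0.09196051  0.2335    ] 0.08310903203300708 -175.02082524683462
[[-0.938  0.346 -0.   ]
 [ 0.346  0.938 -0.   ]
 [-0.    -0.    -1.   ]]
```

```bash
python3 -m crank '[{"claw":-1,"dz":-0.9},{"dz":-0.9},{"dz":-0.9,"claw":-1},{"dx":-0.9,"dy":-0.86,"claw":-1},{"dx":-0.9,"dy":-0.86,"claw":-1},{"dx":-0.9,"dy":-0.86,"claw":-1},{"dx":-0.9,"dy":-0.86,"claw":-1},{"dx":-0.9,"dy":-0.86,"claw":-1}]'
```

```text
invalid input at $[0]: expected keys claw, dx, dy, dz, ax, ay, az
```

```bash
python3 -m crank '[{"dx":-0.9,"dy":-0.86,"claw":-1},{"dx":-0.9,"dy":-0.86,"claw":-1},{"dx":-0.9,"dy":-0.86,"claw":-1},{"dx":-0.9,"dy":-0.86,"claw":-1},{"dx":-0.9,"dy":-0.86,"claw":-1},{"dx":-0.9,"dy":-0.86,"claw":-1},{"dx":-0.9,"dy":-0.86,"claw":-1},{"dx":-0.9,"dy":-0.86,"claw":-1}]'
```

```text
invalid input at $[0]: expected keys claw, dx, dy, dz, ax, ay, az
```

```bash
cat >> h.py <<'E'
from scipy.spatial.transform import Rotation as Q
def go(x,y,z,ang):
    "remaining move: tool-axis shift in shares of 3 cm, cw turn in shares of 6 deg (tool y to world angle ang)"
    s=r.read_state();M=Q.from_quat(s["eef_rot"]).as_matrix()
    d=M.T@(np.array([x,y,z])-s["ee_pos"])/.03
    a=np.degrees(np.arctan2(M[1,1],M[0,1]))
    print("t",s["time"],"pos",s["ee_pos"].round(4),"yang",a.round(1),"tilt",M[:,2].round(3),"F",np.round(s["ft_force"],1),"T",np.round(s["torque"],2),"w",round(s["width"],4),"q",np.round(s["joint_positions"],2))
    print("shift",d.round(2),"az",round((a-ang)/6,2))
E
python3 -c "
from h import *
go(.5415,-.088,.3,33)"
```

```text
t 0.3 pos [0.2159 0.5864 0.2333] yang 69.8 tilt [-0. -0. -1.] F [-0.   0.  -0.5] T [-0.01  0.01 -0.04] w 0.087 q [-1.24  0.33 -0.06  1.46  0.02  1.35 -0.09]
shift [-17.95 -17.35  -2.22] az 6.13
```

All keys are needed in every row.

```bash
python3 -m crank '[{"claw":-1,"dx":0,"dy":0,"dz":-0.9,"ax":0,"ay":0,"az":0},{"claw":-1,"dx":0,"dy":0,"dz":-0.9,"ax":0,"ay":0,"az":0},{"claw":-1,"dx":-0.4,"dy":-0.4,"dz":-0.6,"ax":0,"ay":0,"az":0},{"claw":-1,"dx":-0.9,"dy":-0.86,"dz":0,"ax":0,"ay":0,"az":0},{"claw":-1,"dx":-0.9,"dy":-0.86,"dz":0,"ax":0,"ay":0,"az":0},{"claw":-1,"dx":-0.9,"dy":-0.86,"dz":0,"ax":0,"ay":0,"az":0},{"claw":-1,"dx":-0.9,"dy":-0.86,"dz":0,"ax":0,"ay":0,"az":0},{"claw":-1,"dx":-0.9,"dy":-0.86,"dz":0,"ax":0,"ay":0,"az":0}]'
python3 -c "
from h import *
go(.5415,-.088,.3,33)"
```

```text
time: 0.97
ee_pos: [0.3057, 0.4016, 0.3056]
eef_rot: [0.175, 0.984, 0.0, -0.0]
ft_force: [0.7, 1.2, 0.9]
width: 0.087
grip_force: 0.0
t 0.9667 pos [0.3057 0.4016 0.3056] yang 69.8 tilt [ 0.  0. -1.] F [0.7 1.2 0.9] T [ 0.02 -0.02 -0.07] w 0.087 q [-1.05  0.03  0.04  1.66 -0.    1.45  0.21]
shift [-13.02 -12.6    0.18] az 6.13
```

```bash
python3 -m crank '[{"claw":-1,"dx":-0.9,"dy":-0.87,"dz":0,"ax":0,"ay":0,"az":0},{"claw":-1,"dx":-0.9,"dy":-0.87,"dz":0,"ax":0,"ay":0,"az":0},{"claw":-1,"dx":-0.9,"dy":-0.87,"dz":0,"ax":0,"ay":0,"az":0},{"claw":-1,"dx":-0.9,"dy":-0.87,"dz":0,"ax":0,"ay":0,"az":0},{"claw":-1,"dx":-0.9,"dy":-0.87,"dz":0,"ax":0,"ay":0,"az":0},{"claw":-1,"dx":-0.9,"dy":-0.87,"dz":0,"ax":0,"ay":0,"az":0},{"claw":-1,"dx":-0.9,"dy":-0.87,"dz":0,"ax":0,"ay":0,"az":0},{"claw":-1,"dx":-0.9,"dy":-0.87,"dz":0,"ax":0,"ay":0,"az":0}]'
python3 -c "
from h import *
go(.5415,-.088,.3,33)"
```

```text
time: 1.63
ee_pos: [0.4361, 0.131, 0.3058]
eef_rot: [0.176, 0.984, 0.0, 0.0]
ft_force: [1.4, 1.0, -0.0]
width: 0.0871
grip_force: 0.0
t 1.6333 pos [0.4361 0.131  0.3058] yang 69.8 tilt [ 0.     0.001 -1.   ] F [ 1.4  1.  -0. ] T [-0.01 -0.04 -0.01] w 0.0871 q [-0.77 -0.1   0.35  1.78  0.03  1.45  0.8 ]
shift [-5.82 -5.63  0.19] az 6.13
```

```bash
python3 -m crank '[{"claw":-1,"dx":-0.9,"dy":-0.87,"dz":0,"ax":0,"ay":0,"az":0},{"claw":-1,"dx":-0.9,"dy":-0.87,"dz":0,"ax":0,"ay":0,"az":0},{"claw":-1,"dx":-0.9,"dy":-0.87,"dz":0,"ax":0,"ay":0,"az":0},{"claw":-1,"dx":-0.9,"dy":-0.87,"dz":0,"ax":0,"ay":0,"az":0},{"claw":-1,"dx":-0.9,"dy":-0.87,"dz":0,"ax":0,"ay":0,"az":0},{"claw":-1,"dx":-0.6,"dy":-0.55,"dz":0,"ax":0,"ay":0,"az":0},{"claw":-1,"dx":0,"dy":0,"dz":0,"ax":0,"ay":0,"az":1},{"claw":-1,"dx":0,"dy":0,"dz":0,"ax":0,"ay":0,"az":1}]'
python3 -m crank '[{"claw":-1,"dx":0,"dy":0,"dz":0,"ax":0,"ay":0,"az":1},{"claw":-1,"dx":0,"dy":0,"dz":0,"ax":0,"ay":0,"az":1},{"claw":-1,"dx":0,"dy":0,"dz":0,"ax":0,"ay":0,"az":1},{"claw":-1,"dx":0,"dy":0,"dz":0,"ax":0,"ay":0,"az":1},{"claw":-1,"dx":0,"dy":0,"dz":0,"ax":0,"ay":0,"az":0},{"claw":-1,"dx":0,"dy":0,"dz":0,"ax":0,"ay":0,"az":0}]'
python3 - <<'E'
from h import *
go(.5415,-.088,.25,33)
import cv2
a=r.camera("top")["color"][110:225,255:385]
b=r.camera("scene")["color"][160:275,215:345]
im=np.hstack([cv2.resize(x,None,fx=3,fy=3,interpolation=cv2.INTER_CUBIC) for x in(a,b)])
cv2.imwrite("pics/crop2.png",im[:,:,::-1])
E
```

```text
time: 2.3
ee_pos: [0.5287, -0.06, 0.3054]
eef_rot: [0.281, 0.96, -0.0, -0.0]
ft_force: [0.6, 1.0, 0.5]
width: 0.0873
grip_force: 0.0
time: 2.8
ee_pos: [0.5285, -0.0579, 0.3055]
eef_rot: [0.47, 0.883, 0.0, -0.0]
ft_force: [-0.5, -0.3, 0.0]
width: 0.0871
grip_force: 0.0
t 2.8 pos [ 0.5285 -0.0579  0.3055] yang 34.0 tilt [ 0.  0. -1.] F [-0.5 -0.3  0. ] T [-0.06  0.05 -0.04] w 0.0871 q [-0.58  0.09  0.65  1.62 -0.05  1.45  0.67]
shift [-1.08 -0.2   1.85] az 0.16
```

View pics/crop2.png

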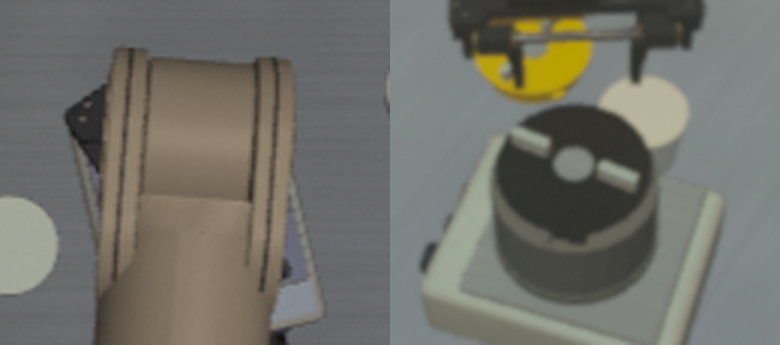

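The gripper hangs above the lid in the scene view, fingers at about (518,80) and (637,78). The lid and ears haven't moved.

```bash
python3 -m crank '[{"claw":-1,"dx":-0.6,"dy":-0.1,"dz":0,"ax":0,"ay":0,"az":0},{"claw":-1,"dx":-0.48,"dy":-0.1,"dz":0,"ax":0,"ay":0,"az":0},{"claw":-1,"dx":0,"dy":0,"dz":0.65,"ax":0,"ay":0,"az":0},{"claw":-1,"dx":0,"dy":0,"dz":0.65,"ax":0,"ay":0,"az":0},{"claw":-1,"dx":0,"dy":0,"dz":0.6,"ax":0,"ay":0,"az":0},{"claw":-1,"dx":0,"dy":0,"dz":0,"ax":0,"ay":0,"az":0},{"claw":-1,"dx":0,"dy":0,"dz":0,"ax":0,"ay":0,"az":0}]'
python3 - <<'E'
from h import *
go(.5415,-.088,.2285,33)
import cv2
b=r.camera("scene")["color"][170:250,230:330]
cv2.imwrite("pics/crop3.png",cv2.resize(b,None,fx=7,fy=7,interpolation=cv2.INTER_CUBIC)[:,:,::-1])
E
```

```text
time: 3.48
ee_pos: [0.5412, -0.0882, 0.2484]
eef_rot: [0.47, 0.882, -0.0, -0.001]
ft_force: [0.3, 0.3, 0.4]
width: 0.0872
grip_force: 0.0
t 3.4833 pos [ 0.5412 -0.0882  0.2484] yang 33.9 tilt [-0.001 -0.    -1.   ] F [0.3 0.3 0.4] T [-0.01  0.01  0.01] w 0.0872 q [-0.52  0.17  0.68  1.68 -0.11  1.34  0.77]
shift [-0.    0.01  0.66] az 0.15
```

View pics/crop3.png

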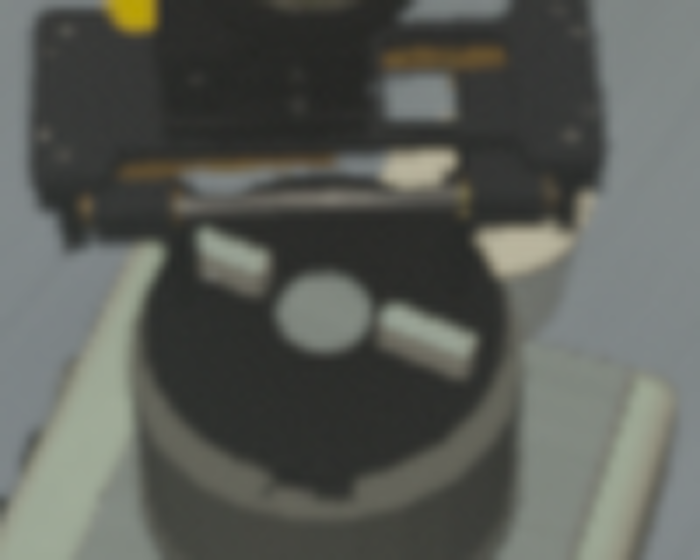

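Fingers sit clear of the ears and the disc. The ears are at (233,255) and (428,338) in the crop, so the key position is right. I'll lower to about 2 mm above the disc and turn into the ears.

```bash
python3 -m crank '[{"claw":-1,"dx":0,"dy":0,"dz":0.35,"ax":0,"ay":0,"az":0},{"claw":-1,"dx":0,"dy":0,"dz":0.31,"ax":0,"ay":0,"az":0},{"claw":-1,"dx":0,"dy":0,"dz":0,"ax":0,"ay":0,"az":0},{"claw":-1,"dx":0,"dy":0,"dz":0,"ax":0,"ay":0,"az":0.5},{"claw":-1,"dx":0,"dy":0,"dz":0,"ax":0,"ay":0,"az":0.5},{"claw":-1,"dx":0,"dy":0,"dz":0,"ax":0,"ay":0,"az":0.5},{"claw":-1,"dx":0,"dy":0,"dz":0,"ax":0,"ay":0,"az":0.5}]'
python3 -c "
from h import *
go(.5415,-.088,.2285,33)"
python3 -m crank '[{"claw":-1,"dx":0,"dy":0,"dz":0,"ax":0,"ay":0,"az":0.4},{"claw":-1,"dx":0,"dy":0,"dz":0,"ax":0,"ay":0,"az":0.4},{"claw":-1,"dx":0,"dy":0,"dz":0,"ax":0,"ay":0,"az":0.4},{"claw":-1,"dx":0,"dy":0,"dz":0,"ax":0,"ay":0,"az":0.4},{"claw":-1,"dx":0,"dy":0,"dz":0,"ax":0,"ay":0,"az":0.4},{"claw":-1,"dx":0,"dy":0,"dz":0,"ax":0,"ay":0,"az":0.4}]'
python3 -c "
from h import *
go(.5415,-.088,.2285,33)"
```

```text
time: 4.12
ee_pos: [0.5415, -0.0882, 0.2287]
eef_rot: [0.562, 0.827, -0.0, -0.0]
ft_force: [-0.0, -0.1, -1.0]
width: 0.0872
grip_force: 0.8
t 4.1167 pos [ 0.5415 -0.0882  0.2287] yang 21.7 tilt [-0.  0. -1.] F [-0.  -0.1 -1. ] T [-0.14  0.05  0.04] w 0.0872 q [-0.54  0.18  0.7   1.7  -0.12  1.3   0.57]
shift [0.01 0.   0.01] az -1.89
time: 4.62
ee_pos: [0.5414, -0.0879, 0.2288]
eef_rot: [0.661, 0.751, -0.0, -0.0]
ft_force: [-2.5, 0.0, 3.3]
width: 0.0871
grip_force: 14.4
t 4.6167 pos [ 0.5414 -0.0879  0.2288] yang 7.3 tilt [-0.001  0.    -1.   ] F [-2.5  0.   3.3] T [-0.03  0.86  1.36] w 0.0871 q [-0.56  0.19  0.73  1.71 -0.13  1.3   0.32]
shift [-0.    0.    0.01] az -4.28
```

```bash
python3 -m crank '[{"claw":-1,"dx":0,"dy":0,"dz":0,"ax":0,"ay":0,"az":0},{"claw":-1,"dx":0,"dy":0,"dz":0,"ax":0,"ay":0,"az":0}]'
python3 - <<'E'
from h import *
go(.5415,-.088,.2285,33)
import cv2
b=r.camera("scene")["color"][170:250,230:330]
cv2.imwrite("pics/crop4.png",cv2.resize(b,None,fx=7,fy=7,interpolation=cv2.INTER_CUBIC)[:,:,::-1])
E
```

```text
time: 4.78
ee_pos: [0.5413, -0.0879, 0.2288]
eef_rot: [0.659, 0.752, -0.0, -0.0]
ft_force: [-2.6, 1.4, 3.1]
width: 0.087
grip_force: 6.8
t 4.7833 pos [ 0.5413 -0.0879  0.2288] yang 7.5 tilt [-0.001  0.    -1.   ] F [-2.6  1.4  3.1] T [0.08 0.72 0.68] w 0.087 q [-0.56  0.19  0.73  1.71 -0.13  1.3   0.32]
shift [-0.    0.01  0.01] az -4.25
```

View pics/crop4.png

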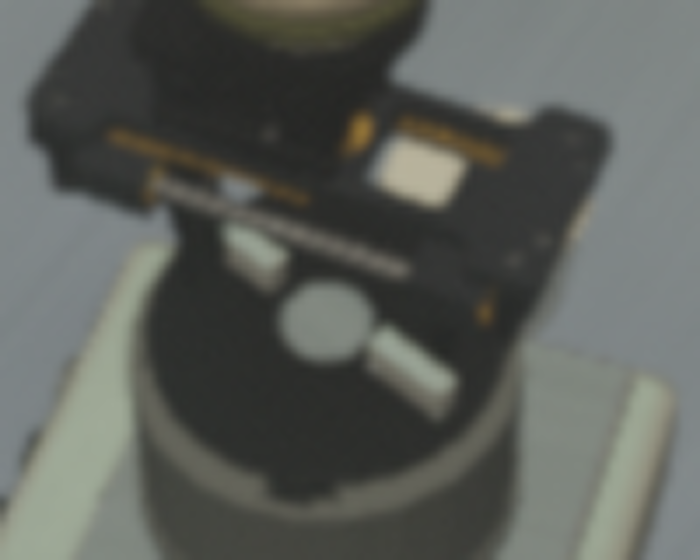

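The lid has turned about 16° and its centre spot shifted down slightly, to (325,321). The torque rise suggests it has dropped and stopped against the slot sides. I'll check by lowering gently to contact.

```bash
python3 -m crank '[{"claw":-1,"dx":0,"dy":0,"dz":0,"ax":0,"ay":0,"az":-0.4},{"claw":-1,"dx":0,"dy":0,"dz":0.07,"ax":0,"ay":0,"az":0},{"claw":-1,"dx":0,"dy":0,"dz":0,"ax":0,"ay":0,"az":0},{"claw":-1,"dx":0,"dy":0,"dz":0,"ax":0,"ay":0,"az":0}]'
python3 -m crank '[{"claw":-1,"dx":0,"dy":0,"dz":0.07,"ax":0,"ay":0,"az":0},{"claw":-1,"dx":0,"dy":0,"dz":0,"ax":0,"ay":0,"az":0},{"claw":-1,"dx":0,"dy":0,"dz":0,"ax":0,"ay":0,"az":0}]'
python3 -m crank '[{"claw":-1,"dx":0,"dy":0,"dz":0.07,"ax":0,"ay":0,"az":0},{"claw":-1,"dx":0,"dy":0,"dz":0,"ax":0,"ay":0,"az":0},{"claw":-1,"dx":0,"dy":0,"dz":0,"ax":0,"ay":0,"az":0}]'
python3 -c "
from h import *
go(.5415,-.088,.2285,33)"
```

```text
time: 5.17
ee_pos: [0.5415, -0.0883, 0.2264]
eef_rot: [0.645, 0.764, -0.0, -0.0]
ft_force: [0.3, -0.4, 0.8]
width: 0.087
grip_force: 0.0
time: 5.42
ee_pos: [0.5415, -0.0882, 0.2244]
eef_rot: [0.644, 0.765, -0.0, -0.0]
ft_force: [0.5, -0.2, -0.5]
width: 0.0869
grip_force: 0.0
time: 5.67
ee_pos: [0.5415, -0.0882, 0.2223]
eef_rot: [0.644, 0.765, -0.0, -0.0]
ft_force: [0.2, -0.9, -0.2]
width: 0.0871
grip_force: 0.0
t 5.6667 pos [ 0.5415 -0.0882  0.2223] yang 9.8 tilt [-0.  0. -1.] F [ 0.2 -0.9 -0.2] T [-0.1   0.07  0.03] w 0.0871 q [-0.55  0.19  0.72  1.71 -0.13  1.28  0.37]
shift [ 0.01  0.   -0.21] az -3.87
```

No contact with the tips at 0.211, so the lid has dropped. Now pressing down.

```bash
python3 -m crank '[{"claw":-1,"dx":0,"dy":0,"dz":0.14,"ax":0,"ay":0,"az":0},{"claw":-1,"dx":0,"dy":0,"dz":0.14,"ax":0,"ay":0,"az":0},{"claw":-1,"dx":0,"dy":0,"dz":0.14,"ax":0,"ay":0,"az":0},{"claw":-1,"dx":0,"dy":0,"dz":0,"ax":0,"ay":0,"az":0},{"claw":-1,"dx":0,"dy":0,"dz":0,"ax":0,"ay":0,"az":0}]'
python3 -c "
from h import *
go(.5415,-.088,.2095,33)"
```

```text
time: 6.08
ee_pos: [0.5419, -0.0883, 0.2105]
eef_rot: [0.644, 0.765, 0.001, 0.0]
ft_force: [-2.8, 0.3, 11.8]
width: 0.0874
grip_force: 5.8
t 6.0833 pos [ 0.5419 -0.0883  0.2105] yang 9.8 tilt [ 0.001  0.    -1.   ] F [-2.8  0.3 11.8] T [ 0.06  0.88 -0.05] w 0.0874 q [-0.55  0.2   0.72  1.73 -0.14  1.26  0.37]
shift [ 0.01 -0.01  0.03] az -3.87
```

```bash
python3 -m crank '[{"claw":-1,"dx":0,"dy":0,"dz":0.05,"ax":0,"ay":0,"az":0},{"claw":-1,"dx":0,"dy":0,"dz":0,"ax":0,"ay":0,"az":0.4},{"claw":-1,"dx":0,"dy":0,"dz":0,"ax":0,"ay":0,"az":0.4},{"claw":-1,"dx":0,"dy":0,"dz":0,"ax":0,"ay":0,"az":0.4},{"claw":-1,"dx":0,"dy":0,"dz":0,"ax":0,"ay":0,"az":0.4},{"claw":-1,"dx":0,"dy":0,"dz":0,"ax":0,"ay":0,"az":0.4},{"claw":-1,"dx":0,"dy":0,"dz":0,"ax":0,"ay":0,"az":0}]'
python3 -c "
from h import *
go(.5415,-.088,.209,33)"
```

```text
time: 6.67
ee_pos: [0.5425, -0.0888, 0.2096]
eef_rot: [0.722, 0.692, 0.001, 0.001]
ft_force: [-1.4, -0.1, 12.9]
width: 0.0871
grip_force: 6.3
t 6.6667 pos [ 0.5425 -0.0888  0.2096] yang -2.4 tilt [ 0.003 -0.    -1.   ] F [-1.4 -0.1 12.9] T [-0.19  0.55 -0.26] w 0.0871 q [-0.57  0.21  0.75  1.73 -0.15  1.26  0.17]
shift [ 0.03 -0.03  0.02] az -5.9
```

It passes the slot sides freely now, so I continue turning.

```bash
python3 -m crank '[{"claw":-1,"dx":-0.02,"dy":0,"dz":0,"ax":0,"ay":0,"az":0.6},{"claw":-1,"dx":0,"dy":0,"dz":0,"ax":0,"ay":0,"az":0.6},{"claw":-1,"dx":0,"dy":0,"dz":0,"ax":0,"ay":0,"az":0.6},{"claw":-1,"dx":0,"dy":0,"dz":0,"ax":0,"ay":0,"az":0.6},{"claw":-1,"dx":0,"dy":0,"dz":0,"ax":0,"ay":0,"az":0.6},{"claw":-1,"dx":0,"dy":0,"dz":0,"ax":0,"ay":0,"az":0.6},{"claw":-1,"dx":0,"dy":0,"dz":0,"ax":0,"ay":0,"az":0.6},{"claw":-1,"dx":0,"dy":0,"dz":0,"ax":0,"ay":0,"az":0}]'
python3 -c "
from h import *
go(.5415,-.088,.209,-80)"
```

```text
time: 7.33
ee_pos: [0.5425, -0.0886, 0.2095]
eef_rot: [0.856, 0.518, 0.001, 0.0]
ft_force: [-1.8, 2.6, 13.1]
width: 0.087
grip_force: 6.2
t 7.3333 pos [ 0.5425 -0.0886  0.2095] yang -27.6 tilt [ 0.003  0.001 -1.   ] F [-1.8  2.6 13.1] T [ 0.41  0.46 -0.45] w 0.087 q [-0.62  0.22  0.81  1.73 -0.16  1.26 -0.26]
shift [ 0.   -0.04  0.02] az 8.73
```

```bash
python3 -m crank '[{"claw":-1,"dx":0,"dy":0,"dz":0,"ax":0,"ay":0,"az":0.6},{"claw":-1,"dx":0,"dy":0,"dz":0,"ax":0,"ay":0,"az":0.6},{"claw":-1,"dx":0,"dy":0,"dz":0,"ax":0,"ay":0,"az":0.6},{"claw":-1,"dx":0,"dy":0,"dz":0,"ax":0,"ay":0,"az":0.6},{"claw":-1,"dx":0,"dy":0,"dz":0,"ax":0,"ay":0,"az":0.6},{"claw":-1,"dx":0,"dy":0,"dz":0,"ax":0,"ay":0,"az":0.6},{"claw":-1,"dx":0,"dy":0,"dz":0,"ax":0,"ay":0,"az":0.6},{"claw":-1,"dx":0,"dy":0,"dz":0,"ax":0,"ay":0,"az":0}]'
python3 -c "
from h import *
go(.5415,-.088,.209,-80)"
python3 -m crank '[{"claw":-1,"dx":0,"dy":0,"dz":0,"ax":0,"ay":0,"az":0.5},{"claw":-1,"dx":0,"dy":0,"dz":0,"ax":0,"ay":0,"az":0.5},{"claw":-1,"dx":0,"dy":0,"dz":0,"ax":0,"ay":0,"az":0.5},{"claw":-1,"dx":0,"dy":0,"dz":0,"ax":0,"ay":0,"az":0.5},{"claw":-1,"dx":0,"dy":0,"dz":0,"ax":0,"ay":0,"az":0.5},{"claw":-1,"dx":0,"dy":0,"dz":0,"ax":0,"ay":0,"az":0}]'
python3 -c "
from h import *
go(.5415,-.088,.209,-80)"
```

```text
time: 8.0
ee_pos: [0.5428, -0.0884, 0.2096]
eef_rot: [0.948, 0.319, 0.002, 0.0]
ft_force: [1.0, 2.5, 11.6]
width: 0.0873
grip_force: 6.0
t 8.0 pos [ 0.5428 -0.0884  0.2096] yang -52.8 tilt [ 0.003  0.001 -1.   ] F [ 1.   2.5 11.6] T [ 0.55  0.2  -0.37] w 0.0873 q [-0.67  0.23  0.87  1.74 -0.18  1.26 -0.68]
shift [-0.02 -0.04  0.02] az 4.53
time: 8.5
ee_pos: [0.5428, -0.0885, 0.2096]
eef_rot: [0.981, 0.193, 0.002, -0.0]
ft_force: [0.3, 2.0, 12.7]
width: 0.0869
grip_force: 6.2
t 8.5 pos [ 0.5428 -0.0885  0.2096] yang -67.8 tilt [ 0.003  0.001 -1.   ] F [ 0.3  2.  12.7] T [ 0.4   0.07 -0.43] w 0.0869 q [-0.7   0.24  0.91  1.74 -0.2   1.26 -0.93]
shift [-0.03 -0.03  0.02] az 2.04
```

```bash
python3 -m crank '[{"claw":-1,"dx":0,"dy":0,"dz":0,"ax":0,"ay":0,"az":0.4},{"claw":-1,"dx":0,"dy":0,"dz":0,"ax":0,"ay":0,"az":0.4},{"claw":-1,"dx":0,"dy":0,"dz":0,"ax":0,"ay":0,"az":0.4},{"claw":-1,"dx":0,"dy":0,"dz":0,"ax":0,"ay":0,"az":0.4},{"claw":-1,"dx":0,"dy":0,"dz":0,"ax":0,"ay":0,"az":0}]'
python3 -c "
from h import *
go(.5415,-.088,.209,-80)"
python3 -m crank '[{"claw":-1,"dx":0,"dy":0,"dz":0,"ax":0,"ay":0,"az":0.3},{"claw":-1,"dx":0,"dy":0,"dz":0,"ax":0,"ay":0,"az":0.3},{"claw":-1,"dx":0,"dy":0,"dz":0,"ax":0,"ay":0,"az":0},{"claw":-1,"dx":0,"dy":0,"dz":0,"ax":0,"ay":0,"az":0}]'
python3 - <<'E'
from h import *
go(.5415,-.088,.209,-80)
import cv2
b=r.camera("scene")["color"][170:250,230:330]
cv2.imwrite("pics/crop5.png",cv2.resize(b,None,fx=7,fy=7,interpolation=cv2.INTER_CUBIC)[:,:,::-1])
E
```

```text
time: 8.92
ee_pos: [0.5429, -0.0886, 0.2097]
eef_rot: [0.994, 0.11, 0.002, -0.0]
ft_force: [0.4, 1.0, 12.2]
width: 0.0871
grip_force: 6.4
t 8.9167 pos [ 0.5429 -0.0886  0.2097] yang -77.3 tilt [ 0.003  0.001 -1.   ] F [ 0.4  1.  12.2] T [ 0.31  0.2  -0.41] w 0.0871 q [-0.73  0.24  0.94  1.74 -0.21  1.26 -1.09]
shift [-0.04 -0.03  0.02] az 0.44
time: 9.25
ee_pos: [0.5432, -0.088, 0.2097]
eef_rot: [0.997, 0.083, 0.002, 0.001]
ft_force: [-0.1, 0.6, 12.6]
width: 0.0871
grip_force: 44.1
t 9.25 pos [ 0.5432 -0.088   0.2097] yang -80.4 tilt [ 0.003 -0.001 -1.   ] F [-0.1  0.6 12.6] T [0.11 0.15 3.43] w 0.0871 q [-0.73  0.25  0.95  1.74 -0.21  1.26 -1.14]
shift [-0.05 -0.01  0.02] az -0.07
```

View pics/crop5.png

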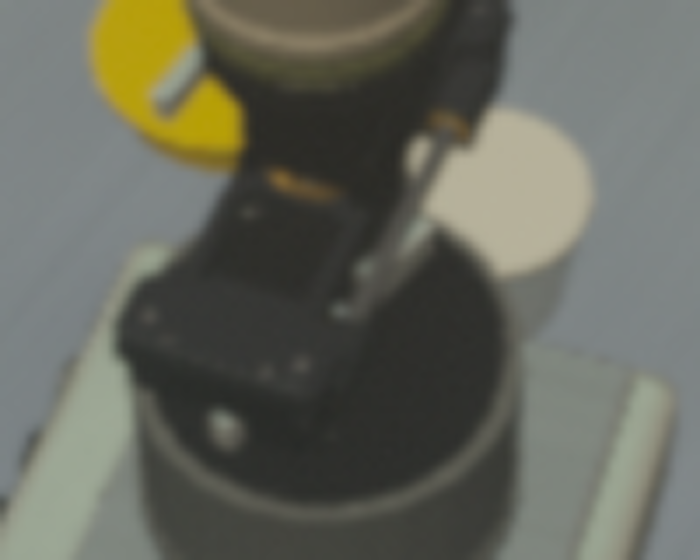

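The lid is at its firm stop: the torque jumped to 3.4 Nm after about 88° more turn. The ears now point up-right in the crop, (225,430) to (400,250). I ease the torque and rise slowly so that it springs up into the notches.

```bash
python3 -m crank '[{"claw":-1,"dx":0,"dy":0,"dz":0,"ax":0,"ay":0,"az":-0.06},{"claw":-1,"dx":0,"dy":0,"dz":0,"ax":0,"ay":0,"az":0},{"claw":-1,"dx":0,"dy":0,"dz":-0.06,"ax":0,"ay":0,"az":0},{"claw":-1,"dx":0,"dy":0,"dz":-0.06,"ax":0,"ay":0,"az":0},{"claw":-1,"dx":0,"dy":0,"dz":-0.06,"ax":0,"ay":0,"az":0},{"claw":-1,"dx":0,"dy":0,"dz":-0.06,"ax":0,"ay":0,"az":0},{"claw":-1,"dx":0,"dy":0,"dz":0,"ax":0,"ay":0,"az":0}]'
python3 -c "
from h import *
go(.5415,-.088,.209,-80)"
python3 -m crank '[{"claw":-1,"dx":0,"dy":0,"dz":-0.06,"ax":0,"ay":0,"az":0},{"claw":-1,"dx":0,"dy":0,"dz":-0.06,"ax":0,"ay":0,"az":0},{"claw":-1,"dx":0,"dy":0,"dz":-0.06,"ax":0,"ay":0,"az":0},{"claw":-1,"dx":0,"dy":0,"dz":0,"ax":0,"ay":0,"az":0},{"claw":-1,"dx":0,"dy":0,"dz":0,"ax":0,"ay":0,"az":0}]'
python3 -c "
from h import *
go(.5415,-.088,.209,-80)"
```

```text
time: 9.88
ee_pos: [0.5426, -0.0873, 0.215]
eef_rot: [0.996, 0.086, 0.001, 0.0]
ft_force: [6.0, 1.5, -6.0]
width: 0.0874
grip_force: 23.7
t 9.8833 pos [ 0.5426 -0.0873  0.215 ] yang -80.2 tilt [ 0.002 -0.    -1.   ] F [ 6.   1.5 -6. ] T [ 0.32 -1.32  2.13] w 0.0874 q [-0.74  0.24  0.95  1.73 -0.2   1.27 -1.14]
shift [-0.04  0.02  0.2 ] az -0.03
time: 10.3
ee_pos: [0.5424, -0.0872, 0.2184]
eef_rot: [0.996, 0.086, 0.001, 0.001]
ft_force: [17.2, -1.0, -28.2]
width: 0.0872
grip_force: 22.5
t 10.3 pos [ 0.5424 -0.0872  0.2184] yang -80.2 tilt [ 0.001 -0.001 -1.   ] F [ 17.2  -1.  -28.2] T [ 0.19 -3.74  2.09] w 0.0872 q [-0.74  0.24  0.95  1.73 -0.2   1.28 -1.15]
shift [-0.03  0.02  0.31] az -0.03
```

Ear friction is pulling the lid against the ring, so I ease the turn off first.

```bash
python3 -m crank '[{"claw":-1,"dx":0,"dy":0,"dz":0,"ax":0,"ay":0,"az":-0.1},{"claw":-1,"dx":0,"dy":0,"dz":0,"ax":0,"ay":0,"az":-0.1},{"claw":-1,"dx":0,"dy":0,"dz":0,"ax":0,"ay":0,"az":-0.1},{"claw":-1,"dx":0,"dy":0,"dz":0,"ax":0,"ay":0,"az":-0.2},{"claw":-1,"dx":0,"dy":0,"dz":0,"ax":0,"ay":0,"az":-0.3},{"claw":-1,"dx":0,"dy":0,"dz":0,"ax":0,"ay":0,"az":0}]'
python3 -c "
from h import *
go(.5415,-.088,.209,-80)"
```

```text
time: 10.8
ee_pos: [0.5412, -0.0891, 0.2208]
eef_rot: [0.992, 0.126, -0.0, -0.0]
ft_force: [-0.4, -0.2, 0.9]
width: 0.0869
grip_force: 0.0
t 10.8 pos [ 0.5412 -0.0891  0.2208] yang -75.6 tilt [-0.001  0.    -1.   ] F [-0.4 -0.2  0.9] T [-0.05  0.17 -0.02] w 0.0869 q [-0.73  0.23  0.94  1.72 -0.19  1.29 -1.07]
shift [ 0.02 -0.03  0.39] az 0.74
```

```bash
python3 -m crank '[{"claw":-1,"dx":0,"dy":0,"dz":-0.6,"ax":0,"ay":0,"az":0},{"claw":-1,"dx":0,"dy":0,"dz":-0.9,"ax":0,"ay":0,"az":0},{"claw":-1,"dx":0,"dy":0,"dz":-0.9,"ax":0,"ay":0,"az":0},{"claw":-1,"dx":0,"dy":-1,"dz":-0.5,"ax":0,"ay":0,"az":0},{"claw":-1,"dx":0,"dy":-1,"dz":0,"ax":0,"ay":0,"az":0},{"claw":-1,"dx":0,"dy":-1,"dz":0,"ax":0,"ay":0,"az":0},{"claw":-1,"dx":0,"dy":-1,"dz":0,"ax":0,"ay":0,"az":0},{"claw":-1,"dx":0,"dy":-1,"dz":0,"ax":0,"ay":0,"az":0}]'
python3 -m crank '[{"claw":-1,"dx":0,"dy":-1,"dz":0,"ax":0,"ay":0,"az":0},{"claw":-1,"dx":0,"dy":-1,"dz":0,"ax":0,"ay":0,"az":0},{"claw":-1,"dx":0,"dy":-1,"dz":0,"ax":0,"ay":0,"az":0},{"claw":-1,"dx":0,"dy":-1,"dz":0,"ax":0,"ay":0,"az":0},{"claw":-1,"dx":0,"dy":-1,"dz":0,"ax":0,"ay":0,"az":0},{"claw":-1,"dx":0,"dy":-1,"dz":0,"ax":0,"ay":0,"az":0},{"claw":-1,"dx":0,"dy":0,"dz":0,"ax":0,"ay":0,"az":0},{"claw":-1,"dx":0,"dy":0,"dz":0,"ax":0,"ay":0,"az":0}]'
python3 - <<'E'
from h import *
go(.5415,-.088,.3,-80)
import cv2
a=r.camera("top")["color"][130:225,270:375]
b=r.camera("scene")["color"][180:275,225:330]
im=np.hstack([cv2.resize(x,None,fx=3.8,fy=3.8,interpolation=cv2.INTER_CUBIC) for x in(a,b)])
cv2.imwrite("pics/crop6.png",im[:,:,::-1])
E
```

```text
time: 11.47
ee_pos: [0.5037, 0.0575, 0.3081]
eef_rot: [0.992, 0.124, 0.0, -0.0]
ft_force: [0.6, 0.8, -0.5]
width: 0.087
grip_force: 0.0
time: 12.13
ee_pos: [0.459, 0.2321, 0.3075]
eef_rot: [0.992, 0.126, -0.0, 0.0]
ft_force: [0.9, -0.2, 0.1]
width: 0.0871
grip_force: 0.0
t 12.1333 pos [0.459  0.2321 0.3075] yang -75.5 tilt [-0.001 -0.001 -1.   ] F [ 0.9 -0.2  0.1] T [-0.13  0.11  0.04] w 0.0871 q [-1.19  0.04  0.66  1.66 -0.02  1.45 -1.85]
shift [-1.000e-02  1.102e+01  2.600e-01] az 0.75
```

View pics/crop6.png

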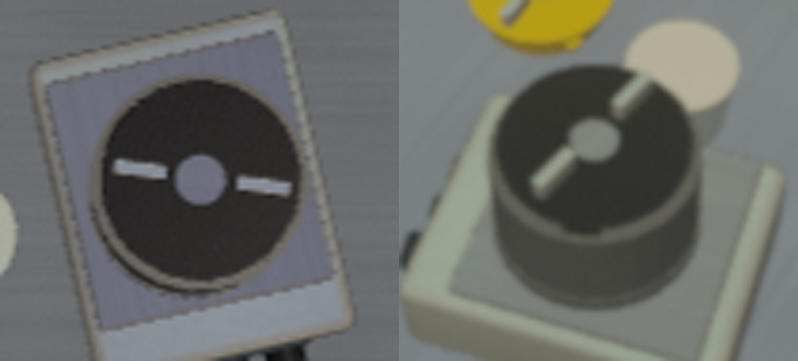

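The lid now sits lower, with its centre spot at (594,140) in the scene crop against (594,131) before. The ears are turned about 102° clockwise, at (140,169) and (264,185) in the top crop. I check the height by image shift to tell latched (180 mm) from unlatched (176 mm).

```bash
python3 - <<'E'
from h import *
import cv2
c=r.camera("scene");P=lambda z:(lambda p:c["mtx"]@p/p[2])(np.array(c["R"])@[.5418,-.0882,z]+c["t"])[:2]
for z in(.2155,.2055,.2015): print(z,P(z))
g=c["color"].astype(int)
def spot(im,v0,v1):
    m=(im[v0:v1,265:290].sum(2)>270);v,u=np.nonzero(m);return u.mean()+265,v.mean()+v0,m.sum()
o=cv2.resize(cv2.imread("pics/scene0.png"),(560,420),interpolation=cv2.INTER_AREA).astype(int)
for im in (o,g):
    w=np.clip(im[206:226,269:284].sum(2)-230,0,None)  # brightness-weighted
    print(np.array2string(im[206:226,274:279].sum(2).mean(1).round()))
E
```

```text
0.2155 [275.92776847 213.93018439]
0.2055 [275.99844069 216.12598396]
0.2015 [276.02639405 216.99450043]
[146. 156. 199. 281. 356. 377. 380. 382. 382. 380. 377. 374. 363. 315.
 221. 155. 141. 141. 141. 140.]
[149. 149. 148. 152. 183. 268. 352. 378. 382. 385. 386. 386. 386. 383.
 374. 333. 231. 156. 142. 143.]
```

The spot shifted 2.15 px. Latched predicts 2.20 px and unlatched 3.06 px, so the lid is latched. Handing in.

```bash
python3 -c "
from bench import r
print(r.close_job())"
```

```text
the job is handed in; nothing more can be done
None
```

The job is handed in: I turned the black lid clockwise until it dropped into its slots, pressed it down, turned it to the stop and let it spring up, and by the camera check it stands at its latched height (about 180 mm), with only the lid moved.

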